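# Prop open the lid of the watch repairer's parts chest

### The arm

A 6-joint arm with a two-finger parallel gripper is mounted at the origin on the work surface. World frame = base frame: x ahead of the robot, y to its left, z up, the work surface at z = 0. Lengths are in m, angles in rad, forces in N, time in s.
With the tool pointing down it reaches from about 0.275 to 0.725 m from the base axis. Payload 5.6 kg.
Tool frame: the origin (TCP) lies between the finger pads; the fingertips stand 8 mm ahead of it and the grasp point (between the pads) lies 11 mm behind it; z points along the fingers, y is the line along which they close (so a half turn about z gives the same grasp; the last joint's range is limited). The gripper opens to 85 mm and grips with 20 to 120 N. Pads are 22 mm wide; open, the fingers measure 114 mm over their backs; the gripper's body (76 mm by 85 mm) begins 54 mm behind the grasp point. The pads swing forward as they close: fully open they stand 13 mm farther back than shut.
Start: joints at [0.285, 0.255, 0.108, 0, -1.424, -0.285], TCP at [0.55, 0, 0.201] pointing down, gripper open.
Joint ranges: [-2.95, 2.95], [-1.21, 1.97], [-1.09, 1.5], [-2.87, 1.71], [-2.94, -0.07], [-3.05, 3.05]. Speed limits (rad/s): [2.57, 2.57, 3.14, 3.14, 3.14, 3.14].

### API

Orientations are given as a unit quaternion [x, y, z, w].
In Python, from bench import robot gives the robot as it stands.
- The arm moves only by the shell command python3 -m inch 'ROWS'. ROWS is JSON, a list of rows, each a list of 7 numbers: the closure, from -1 (fully open) to 1 (shut), then the shift along the world's x, y, z as a fraction of full scale, then the turn, a rotation vector about the world's x, y, z as a fraction of full scale. A call has 1 to 8 rows; each row shifts and turns the commanded pose from where the row before left it; what a row does not reach is not made up. Full scale, the value 1, is 500 mm for a shift and 2 pi rad for a turn. A row lasts 1/8 s, in which the tool goes at most 62.5 mm and 10.7 degrees, less where a joint would pass 70% of its speed; a pose out of reach is approached as far as the arm can. A call with a number of a shift or a turn outside -1 to 1 is refused whole. A call with a gripper value outside its range is refused whole. The fingers move at their own pace and stop on an object; the grip force is fixed at half the most. Time passes only in rows, so rows that do not move let the fingers close. It gives the time, the measured TCP pose, the force, the opening and the grip force at its end, in the units of the state.
- robot.read_state(): the state, without advancing time (a new reading comes with each control period).
- robot.camera(name): name is "scene" or "side" or "wrist"; returns the picture (420x560x3 uint8, blue, green, red); there is no depth.
- robot.camera_info(name): a dict with "fx", "fy", "cx", "cy" (pixels), "rvec" (rotation vector, rad) and "tvec" (3), from world to camera coordinates, as OpenCV has them; the wrist camera has in their place "hand_eye" (4x4, takes a point from camera to tool coordinates, whose origin is the TCP and whose axes are the flange's). Camera axes: x right, y down, z forward; pixel columns grow to the right and rows downward; lengths in m; the calibration is good to about 2 mm. The wrist camera is an equidistant fisheye: a pixel r from the principal point sees the ray r / f radians off the axis. A picture is of the moment at which its call begins: read the wrist's pose just before it. camera_info takes no time and is no camera call.
- robot.sign_off(): hands the job in; it is judged then, once.
The state is a dict: "time_s": time; "joint_pos": joint angles; "joint_velocities": joint speeds; "effort": joint torques, N m; "tcp_pos": TCP position; "orientation": TCP orientation; "wrist_force": force on the tool from outside, world axes, zero at the start; "torque": the same for the moment, N m; "opening": finger opening in m; "grip_force": force on a finger pad.
Only numpy, scipy, OpenCV 4.12 (cv2) and the standard library are available. Lean on these libraries where they do the work, as an engineer would, in place of code of your own. Each camera call takes 0.05 s, during which the arm holds its last target. There are 200 camera calls.

### The job

Open the lid of the teal parts chest right back until it leans on its stop, then swing the steel prop rod up out of its clip by its red peg, then lower the lid gently, without letting it drop, until the tip of the rod sits in the slot of the yellow tab and the rod alone holds the lid open. Let go of everything and leave the other things on the table where they are.

Things in the scene. Friction and masses are not known exactly. Their poses are not given: they have to be found in the camera images.
- chest: Teal parts chest, fixed to the table; 160 (x) by 200 (y) by 85 high, walls 6. Origin: centre of its underside; z up. The lid is hinged along its -y upper edge (axis along x) and opens by its +y edge. The prop rod is outside the -x wall (which faces the robot).
- lid (a joint): Angle of the lid, rad: 0 shut (as at the start), 1.57 upright, 1.9 leaning back on its stop, where it stays by itself. Anywhere below about 1.6 it falls shut under its own weight (lid 0.3 to 0.55 kg, almost frictionless hinge) unless held or propped. Rod seated in the slot: 0.84 to 0.92.
- lid_hinge (a point): Middle of the lid's hinge line (chest frame: 0, -100, 85). Does not move with the lid. Its x axis is the hinge line, same axes as the chest.
- lid_bar (a point): Middle of the lid's handle: black round bar 12 thick, 110 long, parallel to the hinge line, 245 mm from it, on two end brackets 45 beyond the lid's free edge, level with the lid plate (89.5 above the table when shut; gap to the lid edge 39 by 98). It turns with the lid. Pinched across, the bar turns in the fingers, which can keep pointing down from shut to fully back.
- lid_slot (a point): Middle of the slot's floor: underside of the yellow tab on the lid's -x end, 162.5 mm from the hinge line. Axes turn with the lid: x along the hinge line, y from hinge to free edge, z out of the lid's top. The slot is 35 long (y) between two walls 6 thick that stand 9.5 down from the underside (-z); open at both ends in x.
- prop (a joint): Angle of the prop rod, rad: 0 lying level in its clip, tip towards the chest's -y; 1.57 straight up; stop at 1.7. Starts within 0.1 of level. Stiff pivot (0.3 N m): the rod stays where it is left; about 3 N at the peg moves it; the clip gives no resistance. The slot comes down over the tip when the rod stands at 1.17 (1.12 to 1.23 works; else it lands on a wall or misses).
- prop_pivot (a point): Pivot of the prop rod, on the outside of the chest's -x wall (chest frame: -92, 75, 50). The rod swings in the chest's y-z plane. Same axes as the chest.
- prop_peg (a point): Point on the rod's red finger peg, 34 mm out from the rod (46 from the chest wall): the place to pinch. The peg is a round pin 12 thick, 55 long, parallel to the hinge line, sticking out of the rod towards -x of the chest, 130 mm from the pivot. It turns in the fingers, which can keep pointing down.
- prop_tip (a point): Centre of the rod's round tip: steel rod 10 thick, tip centre 172 mm from the pivot. Seated: its centre lies 5 mm under the slot's floor.
- clay: Bystander, loose, leave alone (sizes in mm): grey clay block 55 x 60 x 45 with needles stuck in it, 80 high over all. Origin: centre of its underside.
- pen: Bystander, loose, leave alone (sizes in mm): marker pen, 130 long, 13 thick, lying down, white and green. Origin: centre of its underside.
- organiser: Bystander, loose, leave alone (sizes in mm): flat yellow parts box 130 x 100 x 34. Origin: centre of its underside.
- pliers_pink: Bystander, loose, leave alone (sizes in mm): pliers with pink grips, 165 long, 12 thick, lying down. Origin: centre of its underside.
- pliers_orange: Bystander, loose, leave alone (sizes in mm): pliers with orange grips, 165 long, 12 thick, lying down. Origin: centre of its underside.
- paper_roll: Bystander, loose, leave alone (sizes in mm): white paper roll standing on end, 100 across, 90 high. Origin: centre of its underside.
- sanitizer: Bystander, loose, leave alone (sizes in mm): clear bottle 64 across, 170 high. Origin: centre of its underside.
- cup: Bystander, loose, leave alone (sizes in mm): yellow cup 80 across, 100 high. Origin: centre of its underside.

How it is judged:
On the way, in this order (a step that is already met when the one before it is completed fails the run):
1. the lid is opened right back (lid joint past 1.7 rad), the prop rod still down (value of joint lid above 1.7 rad and value of joint prop below 0.5 rad), for 0.1 s.
2. the prop rod is swung up (prop joint past 1.0 rad) while the lid is still open above it (lid joint past 1.1) (value of joint prop above 1 rad and value of joint lid above 1.1 rad), for 0.2 s.
At the end, for the whole second after the job is handed in: The lid rests on the rod, half open (lid joint 0.75 to 0.98 rad, prop joint 1.05 to 1.33), with the rod's tip in the slot: tip centre within 15.5 mm of the slot's middle along the slot and not more than 10 mm under its floor; lid and rod at rest (y of prop_tip in the frame of lid_slot between -0.0155 and 0.0155 m and z of prop_tip in the frame of lid_slot between -0.01 and 0.002 m and value of joint lid between 0.75 and 0.98 rad and value of joint prop between 1.05 and 1.33 rad and velocity of joint lid between -0.05 and 0.05 rad/s and velocity of joint prop between -0.05 and 0.05 rad/s); the robot touches nothing.
It fails at once if the lid is let drop (it falls faster than 2 rad/s while below 1.5 rad) (velocity of joint lid below -2 rad/s and value of joint lid below 1.5 rad).
It fails at once if a loose bystander is moved more than 40 mm (distance of any of clay, pen, organiser, pliers_pink, pliers_orange, paper_roll, sanitizer, cup from where it was at the start of the episode above 0.04 m).
It also fails if it takes over 72 s, if anything falls off the work surface, if the arm or the gripper's body presses on something with over 40 N, if the wrist force passes 120 N, or if a joint passes its speed limit or range.

## Working session

There is one attempt and no reset: what is moved stays moved. The work goes in short steps, Python scripts to look and compute and a shell command to move; the robot and the scene stay as the last step left them, time stands still between calls to the robot, and variables do not carry over. Pictures are saved under pics/ and viewed, at most 10 in all, crops included, and the job is handed in when it is done.

```bash
mkdir -p pics; ls; python3 - <<'E'
from bench import robot
import cv2,numpy as np
for n in("scene","side"):
    cv2.imwrite(f"pics/{n}0.png",robot.camera(n)); print(n,robot.camera_info(n))
print(robot.camera_info("wrist"));print(robot.read_state())
E
```

```text
pics
scene {'fx': 518.4305637611444, 'fy': 518.4305637611444, 'cx': 283.8296085699378, 'cy': 200.4052538690612, 'rvec': array([ 1.83755024,  1.41758507, -0.69865064]), 'tvec': array([-0.14174979, -0.25500225,  2.03184594])}
side {'fx': 379.81506918633414, 'fy': 379.81506918633414, 'cx': 277.6806129415843, 'cy': 210.15297443606624, 'rvec': array([ 0.46285757, -2.75022737,  1.13656252]), 'tvec': array([0.54889682, 0.16100944, 0.93892166])}
{'fx': 325.19226210127806, 'fy': 325.19226210127806, 'cx': 279.302905343177, 'cy': 210.12827134893286, 'hand_eye': array([[ 2.97116142e-04, -9.52170220e-01, -3.05567969e-01,
         7.80155259e-02],
       [ 9.99999515e-01,  5.69926490e-04, -8.03588916e-04,
         6.19823613e-04],
       [ 9.39304715e-04, -3.05567582e-01,  9.52169927e-01,
        -1.72941802e-01],
       [ 0.00000000e+00,  0.00000000e+00,  0.00000000e+00,
         1.00000000e+00]])}
{'time_s': 0.1, 'joint_pos': array([ 2.84604334e-01,  2.55697460e-01,  1.07129333e-01, -4.15206053e-04,
       -1.42390878e+00, -2.84611785e-01]), 'joint_velocities': array([ 0.00069439, -0.00123011,  0.00190428,  0.00051166,  0.00308572,
        0.00077479]), 'effort': array([-2.13976258e-03, -3.87604666e+01,  2.38473254e+01,  5.37796766e+00,
       -3.79605262e-03, -3.77010252e-06]), 'tcp_pos': array([5.49501984e-01, 5.11599713e-05, 2.00180442e-01]), 'orientation': array([-7.07082275e-01,  7.07130758e-01,  5.83566404e-04, -6.38518380e-04]), 'wrist_force': array([ 0.63074178, -0.30439504,  1.04688562]), 'torque': array([0.04498019, 0.00946172, 0.04458005]), 'grip_force': 0.0, 'opening': 0.08515465828792342}
```

View pics/scene0.png

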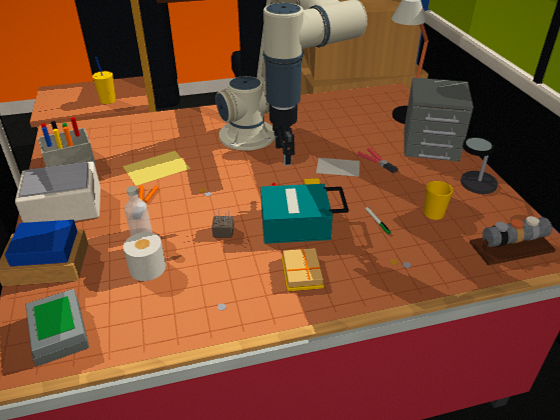

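View pics/side0.png

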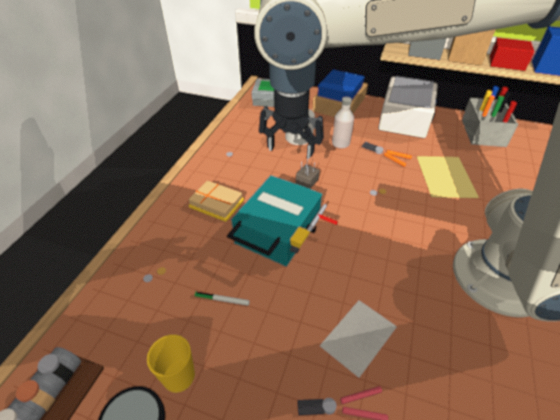

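The scene view shows the teal chest at about (296,212), with its handle to the right at (340,200) (+y). The side view shows the chest at (275,215), yellow tab (300,237), red peg (328,219) and bar around (255,240). Next I'll zoom in.

```bash
python3 - <<'E'
from bench import robot
import cv2,numpy as np
w=robot.camera("wrist"); cv2.imwrite("pics/wrist0.png",w)
a=cv2.imread("pics/scene0.png")[165:255,250:360]; b=cv2.imread("pics/side0.png")[170:270,225:345]
a=cv2.resize(a,None,fx=4,fy=4,interpolation=cv2.INTER_CUBIC)
b=cv2.resize(b,None,fx=3.3,fy=3.3,interpolation=cv2.INTER_CUBIC)
c=np.zeros((600,800,3),np.uint8); 
h=cv2.resize(w,(336,252));
a=cv2.resize(a,(400,327)); b=cv2.resize(b,(400,333))
c[:327,:400]=a; c[:333,400:]=b; c[340:592,:336]=h
cv2.imwrite("pics/c0.png",c)
E
```

```text
(no output)
```

View pics/c0.png

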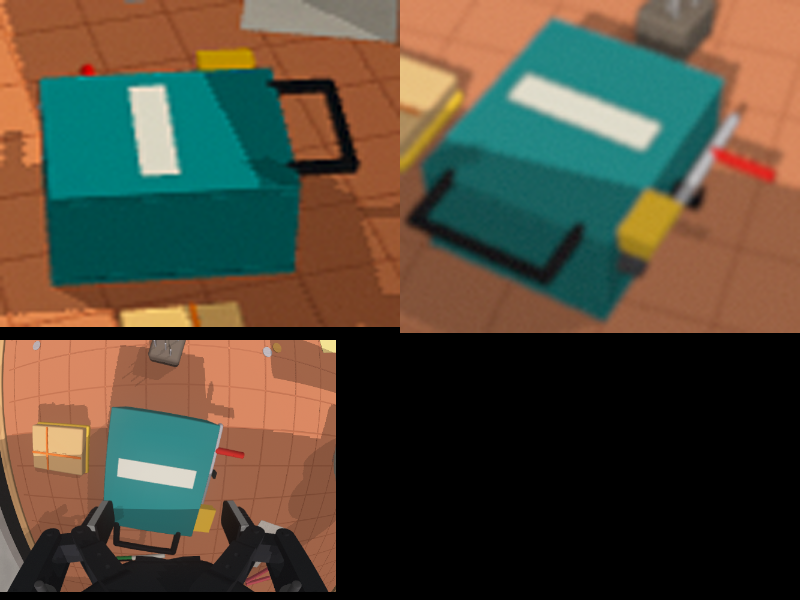

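Wrist view (composite x1.667): lid corners near (113,407), (221,425), (193,536), bar about (117,545) to (175,552), peg (217,452) to (243,457), tab (205,520). The scene and side zooms show the same layout. Next step is casting these to world points.

```bash
cat > geo.py <<'E'
import cv2,numpy as np
from bench import robot
from scipy.spatial.transform import Rotation as R
def ray(name,uv,pose=None):
    i=robot.camera_info(name); u,v=uv
    if name!="wrist":
        M=R.from_rotvec(i["rvec"]).as_matrix(); d=np.array([(u-i["cx"])/i["fx"],(v-i["cy"])/i["fy"],1])
        return -M.T@i["tvec"], M.T@(d/np.linalg.norm(d))
    s=pose or robot.read_state(); Q=R.from_quat(s["orientation"]).as_matrix(); H=i["hand_eye"]
    a=np.array([(u-i["cx"])/i["fx"],(v-i["cy"])/i["fy"]]); t=np.linalg.norm(a)
    d=np.r_[a/t*np.sin(t),np.cos(t)]
    return s["tcp_pos"]+Q@H[:3,3], Q@H[:3,:3]@d
def plane(name,uv,z,pose=None):
    o,d=ray(name,uv,pose); return o+d*(z-o[2])/d[2]
def tri(rays):
    A=sum(np.eye(3)-np.outer(d,d) for o,d in rays); b=sum((np.eye(3)-np.outer(d,d))@o for o,d in rays)
    p=np.linalg.solve(A,b); return p,[round(1e3*np.linalg.norm(np.cross(p-o,d)),1) for o,d in rays]
def blob(img,lo,hi,box):
    m=cv2.inRange(cv2.cvtColor(img,cv2.COLOR_BGR2HSV),lo,hi); k=np.zeros_like(m); x0,y0,x1,y1=box; k[y0:y1,x0:x1]=m[y0:y1,x0:x1]
    n,l,s,c=cv2.connectedComponentsWithStats(k); j=1+np.argmax(s[1:,4]); return (l==j).astype(np.uint8),c[j],s[j]
E
python3 - <<'E'
from geo import *
np.set_printoptions(precision=4,suppress=True)
w,sc,si=[cv2.imread(f"pics/{n}0.png") for n in("wrist","scene","side")]
T=((80,80,40),(100,255,255))
m,c,s=blob(w,*T,(100,80,420,360)); h=cv2.convexHull(cv2.findContours(m,0,1)[0][0]); q=cv2.approxPolyDP(h,8,True)[:,0]
for p in q: print("lid w",p,plane("wrist",p,.094)[:2])
m,c,s=blob(sc,*T,(240,160,350,255)); q=cv2.approxPolyDP(cv2.convexHull(cv2.findContours(m,0,1)[0][0]),3,True)[:,0]
for p in q: print("scene",p,plane("scene",p,.094)[:2])
Rd=((0,170,90),(8,255,255))
for n,im,b in(("wrist",w,(330,150,430,240)),("side",si,(310,200,345,235)),("scene",sc,(265,175,290,195))):
    try:
        m,c,s=blob(im,*Rd,b); r=np.argwhere(m)[:,::-1]; print("peg",n,c,s, r[r[:,0].argmin()],r[r[:,0].argmax()],plane(n,c,.05)[:2])
    except Exception as e: print(n,e)
Y=((18,150,80),(32,255,255))
rs=[]
for n,im,b in(("wrist",w,(310,260,380,340)),("side",si,(285,220,315,250)),("scene",sc,(300,175,325,190))):
    m,c,s=blob(im,*Y,b); rs.append(ray(n,c)); print("tab",n,c,s,plane(n,c,.095)[:2])
print(tri(rs))
cv2.imwrite("pics/barw.png",cv2.resize(w[240:380,150:390],None,fx=3,fy=3))
E
```

```text
lid w [187 112] [ 0.6292 -0.0778]
lid w [366 143] [ 0.473  -0.0502]
lid w [318 326] [0.5074 0.1426]
lid w [191 303] [0.642  0.1144]
lid w [173 266] [0.6556 0.0705]
scene [323 184] [0.5101 0.138 ]
scene [331 212] [0.6484 0.1169]
scene [330 239] [0.759  0.0762]
scene [265 243] [ 0.7301 -0.0981]
scene [261 187] [ 0.477  -0.0519]
peg wrist [383.6044 188.0281] [360 179  48  19 498] [360 183] [407 191] [0.4385 0.0012]
peg side [328.5889 219.4333] [320 215  18  10  90] [320 215] [337 221] [ 0.4382 -0.0001]
peg scene [273.6667 183.8   ] [272 182   5   4  15] [272 183] [276 185] [0.4106 0.0042]
tab wrist [340.9525 297.43  ] [ 322  274   38   47 1179] [0.4859 0.1052]
tab side [299.1266 237.1561] [291 228  19  20 237] [0.4843 0.1225]
tab scene [311.6506 180.8795] [304 178  16   6  83] [0.4865 0.1084]
(array([0.4838, 0.1119, 0.0879]), [np.float64(1.7), np.float64(4.4), np.float64(4.4)])
```

View pics/barw.png

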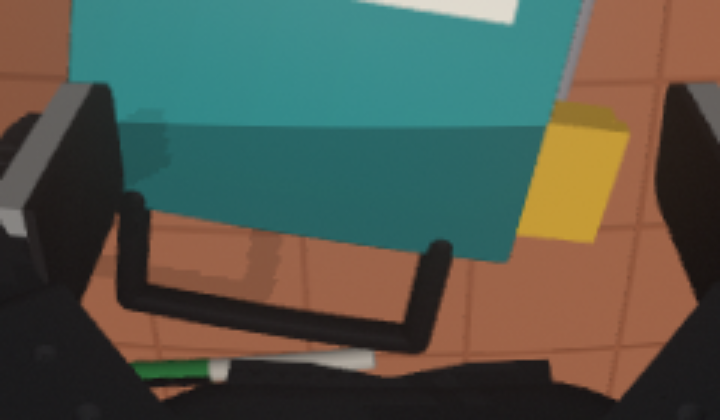

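Bar corners in the crop are at (130,297) and (415,338), i.e. wrist pixels (193.3,339) and (288.3,352.7). The lid corners give a yaw of about -0.175 and edges of 0.158 x 0.196, which matches the stated 160 x 200.

```bash
python3 - <<'E'
from geo import *
np.set_printoptions(precision=4,suppress=True)
a,b=[plane("wrist",p,.0895) for p in((193.3,339),(288.3,352.7))]
print(a,b,np.linalg.norm(a-b),(a+b)/2,np.arctan2(*(a-b)[1::-1]))
# scene zoom composite: bar corners ; scale 400/110
a,b=[plane("scene",(250+x/3.636,165+y/3.636),.0895) for x,y in((328,86),(350,165))]
print(a,b,np.linalg.norm(a-b),(a+b)/2)
a,b=[plane("side",(225+x/3.333,170+y/3.333),.0895) for x,y in((17,220),(145,275))]
print(a,b,np.linalg.norm(a-b),(a+b)/2)
y=-.175;ex=np.array([np.cos(y),np.sin(y)]);ey=np.array([-ex[1],ex[0]]);h=np.array([.551,-.066]);print("pred bar",h+.245*ey,"peg",h+.045*ey-.126*ex)
print(plane("wrist",(383.6,188),.05),[plane("wrist",p,.05) for p in((360,183),(407,191))])
E
```

```text
[0.648  0.1688 0.0895] [0.5386 0.1858 0.0895] 0.11068194243616068 [0.5933 0.1773 0.0895] -0.15412629892924717
[0.5411 0.1839 0.0895] [0.6473 0.1646 0.0895] 0.10793347222685377 [0.5942 0.1742 0.0895]
[0.6435 0.1685 0.0895] [0.5387 0.1857 0.0895] 0.10614080435784908 [0.5911 0.1771 0.0895]
pred bar [0.5937 0.1753] peg [0.4348 0.0003]
[0.4385 0.0011 0.05  ] [array([ 0.4651, -0.0039,  0.05  ]), array([0.4109, 0.004 , 0.05  ])]
```

```bash
python3 -m inch '[[0.06,0.011,0.0439,0,0,0,-0.0278],[0.06,0.011,0.0439,0,0,0,-0.0278],[0.06,0.011,0.0439,0,0,0,-0.0278],[0.06,0.011,0.0439,0,0,0,-0.0278],[0.06,0.011,0.0439,0,0,0,-0.0278],[0.06,0.011,0.0439,-0.02,0,0,-0.0278],[0.06,0.011,0.0439,-0.03,0,0,-0.0278],[0.06,0.011,0.0439,-0.03,0,0,-0.0278]]'; python3 -m inch '[[0.06,0,0,0,0,0,-0.0278],[0.06,0,0,0,0,0,-0.0278],[0.06,0,0,0,0,0,0]]'; python3 -c "
from bench import robot
import cv2
cv2.imwrite('pics/w1.png',robot.camera('wrist'));s=robot.read_state();print(s['joint_pos'],s['orientation'])"
```

```text
time_s: 1.15
tcp_pos: [0.5939, 0.1763, 0.1601]
orientation: [-0.084, 0.996, -0.0, -0.0]
wrist_force: [0.5, -0.2, 0.5]
opening: 0.0403
grip_force: 0.0
time_s: 1.52
tcp_pos: [0.5938, 0.1756, 0.1605]
orientation: [0.087, 0.996, -0.0, -0.0]
wrist_force: [0.2, -1.0, 0.5]
opening: 0.0403
grip_force: 0.0
[ 5.39401764e-01  4.06629217e-01  2.22515796e-01 -1.24466599e-04
 -1.38732012e+00 -2.28252643e+00] [ 8.60689199e-02  9.96289133e-01 -1.36964779e-04 -2.94101834e-04]
```

View pics/w1.png

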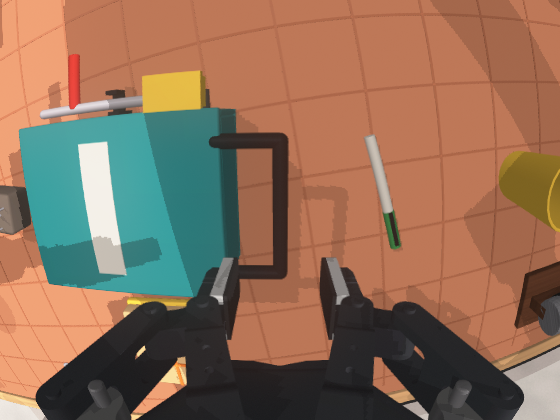

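The bar runs vertically at column 281, rows about 138 to 275, between the fingers whose tips are at columns 225 and 335. Now to check its position, including where the peg lies.

```bash
python3 - <<'E'
from geo import *
np.set_printoptions(precision=4,suppress=True)
a,b=[plane("wrist",p,.0895) for p in((281,140),(280.5,271))]
print(a,b,(a+b)/2,np.linalg.norm(a-b))
print([plane("wrist",p,.05) for p in((74,58),(73,104))])
E
python3 -m inch '[[0.06,0,0,-0.05,0,0,0],[0.06,0,0,-0.05,0,0,0],[0.06,0,0,-0.04,0,0,0],[0.06,0,0,-0.022,0,0,0],[0.06,0,0,0,0,0,0]]'
```

```text
[0.5394 0.1865 0.0895] [0.6472 0.1675 0.0895] [0.5933 0.177  0.0895] 0.10940323656943497
[array([0.4174, 0.0024, 0.05  ]), array([ 0.4629, -0.0079,  0.05  ])]
time_s: 2.2
tcp_pos: [0.5937, 0.1754, 0.0795]
orientation: [0.087, 0.996, -0.0, -0.001]
wrist_force: [-1.2, 0.1, -0.0]
opening: 0.0402
grip_force: 0.0
```

```bash
python3 -m inch '[[1,0,0,0,0,0,0],[1,0,0,0,0,0,0],[1,0,0,0,0,0,0],[1,0,0,0,0,0,0]]'
cat > arc.py <<'E'
import numpy as np,sys
# shifts (units of .5 m) for an arc: radius r, angles list, sign of ey at angle 0
def arc(r,off,ang,sg,ey=np.array([.174,.985])):
    P=np.array([[*(sg*r*np.cos(t+off)*ey),r*np.sin(t+off)] for t in ang])
    for t,d in zip(ang[1:],np.diff(P,axis=0)/.5): print(round(t,2),d.round(4))
if __name__=="__main__":
    r,off,a,b,n,sg=map(float,sys.argv[1:]); arc(r,off,np.linspace(a,b,int(n)+1),sg)
E
python3 arc.py .245 .018 0 1.9 19 1
```

```text
time_s: 2.7
tcp_pos: [0.5941, 0.1757, 0.0802]
orientation: [0.088, 0.996, 0.0, 0.0]
wrist_force: [0.1, 0.8, 0.5]
opening: -0.0
grip_force: 0.0
0.1 [-0.0006 -0.0033  0.0489]
0.2 [-0.0014 -0.0081  0.0483]
0.3 [-0.0023 -0.0128  0.0472]
0.4 [-0.0031 -0.0174  0.0457]
0.5 [-0.0038 -0.0218  0.0437]
0.6 [-0.0046 -0.026   0.0413]
0.7 [-0.0053 -0.0299  0.0385]
0.8 [-0.0059 -0.0335  0.0352]
0.9 [-0.0065 -0.0368  0.0317]
1.0 [-0.007  -0.0397  0.0278]
1.1 [-0.0075 -0.0423  0.0236]
1.2 [-0.0078 -0.0444  0.0192]
1.3 [-0.0081 -0.0461  0.0146]
1.4 [-0.0083 -0.0473  0.0099]
1.5 [-0.0085 -0.048   0.005 ]
1.6 [-0.0085 -0.0482  0.0001]
1.7 [-0.0085 -0.048  -0.0048]
1.8 [-0.0084 -0.0473 -0.0096]
1.9 [-0.0081 -0.0461 -0.0143]
```

Opening is 0, so the fingers missed the bar. Looking closer.

```bash
python3 -c "
from bench import robot
import cv2,numpy as np
w=robot.camera('wrist');s=robot.camera('side')[150:300,200:380];c=robot.camera('scene')[140:260,240:384]
cv2.imwrite('pics/w2.png',np.hstack([cv2.resize(w,(400,300)),np.vstack([cv2.resize(s,(360,300))])]))
"
```

```text
(no output)
```

View pics/w2.png

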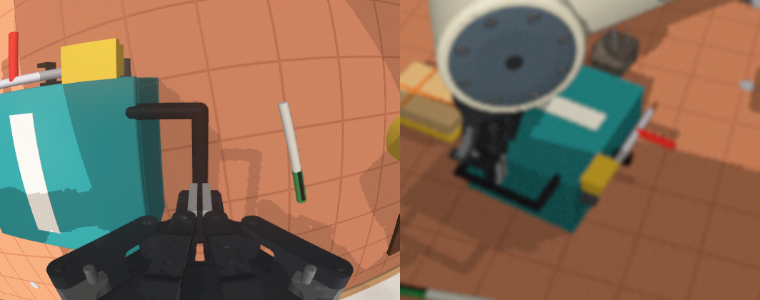

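Fingers look shut, with the bar disappearing beneath or behind their tips at (200,185) in the composite. I'll triangulate the bar corner across the two wrist heights.

```bash
python3 - <<'E'
from geo import *
np.set_printoptions(precision=4,suppress=True)
w1=cv2.imread("pics/w1.png"); w2=robot.camera("wrist"); cv2.imwrite("pics/w3.png",w2)
q=robot.read_state()["orientation"]
p1=dict(tcp_pos=np.array([.5938,.1756,.1605]),orientation=np.array([.0861,.9963,0,0]))
def corner(w,box):   # outer corner of dark bar: top-most row & right-most col
    m,c,s=blob(w,(0,0,0),(180,255,60),box); print(s)
    return s[0]+s[2]-1, s[1]
for w,b in((w1,(240,120,300,180)),(w2,(240,130,310,200))):
    print(corner(w,b))
a=ray("wrist",(281,140),p1)
for v in(148,152,156): print(v,tri([a,ray("wrist",(279.5,v))]))
# where the fingertips project
i=robot.camera_info("wrist");H=np.linalg.inv(i["hand_eye"])
for z in(.008,-.011):
  for x in(-.011,.011):
    c=H@[x,0,z,1]; t=np.arctan2(np.hypot(c[0],c[1]),c[2]); d=c[:2]/np.hypot(c[0],c[1])*t*i["fx"]; print(z,x,d+[i["cx"],i["cy"]])
E
```

```text
[ 240  134   47   46 1092]
(np.int32(286), np.int32(134))
[ 240  144   51   56 1485]
(np.int32(290), np.int32(144))
148 (array([ 0.551 ,  0.1845, -0.0356]), [np.float64(0.8), np.float64(0.8)])
152 (array([0.5424, 0.1856, 0.0563]), [np.float64(0.6), np.float64(0.6)])
156 (array([0.5379, 0.1863, 0.1045]), [np.float64(0.5), np.float64(0.5)])
0.008 -0.011 [279.0455 258.7998]
0.008 0.011 [279.0457 225.574 ]
-0.011 -0.011 [279.0425 273.6361]
-0.011 0.011 [279.0418 237.9226]
```

```bash
python3 -c "
import cv2
cv2.imwrite('pics/w3c.png',cv2.resize(cv2.imread('pics/w3.png')[120:360,170:400],None,fx=2.4,fy=2.4))"
```

```text
(no output)
```

View pics/w3c.png

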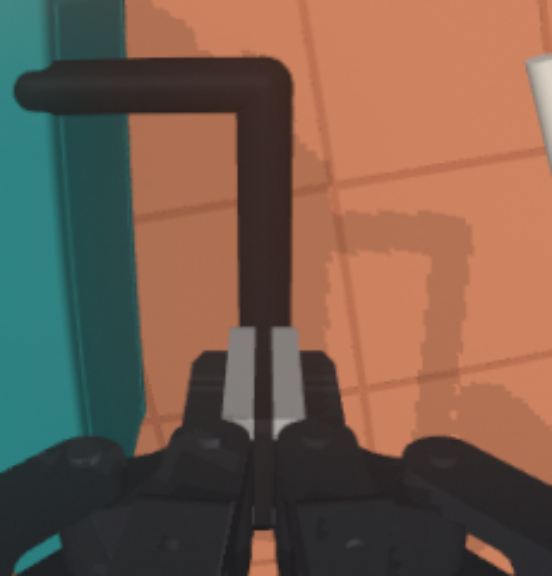

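Bar and pads sit at different ranges. The bar shows 1.8 px/mm. The finger gap (88 px for 40 mm in w1) shows about 2.2 px/mm, so the tips are about 35 to 40 mm higher than stated and closed above the bar. Reopening, then going down 40 mm in small steps while watching force.

```bash
python3 -m inch '[[0.06,0,0,0,0,0,0],[0.06,0,0,0,0,0,0],[0.06,0,0,0,0,0,0],[0.06,0,0,-0.02,0,0,0],[0.06,0,0,-0.02,0,0,0],[0.06,0,0,-0.02,0,0,0],[0.06,0,0,-0.018,0,0,0],[0.06,0,0,0,0,0,0]]';  python3 -m inch '[[1,0,0,0,0,0,0],[1,0,0,0,0,0,0],[1,0,0,0,0,0,0],[1,0,0,0,0,0,0]]'
```

```text
time_s: 3.9
tcp_pos: [0.5934, 0.1753, 0.0398]
orientation: [0.088, 0.996, -0.001, -0.001]
wrist_force: [0.8, 0.4, -0.2]
opening: 0.0401
grip_force: 0.0
time_s: 4.4
tcp_pos: [0.5944, 0.1759, 0.0416]
orientation: [0.088, 0.996, 0.0, 0.001]
wrist_force: [-0.2, 1.6, 2.2]
opening: 0.01
grip_force: 58.5
```

```bash
python3 -m inch '[[0.06,0,0,0,0,0,0],[0.06,0,0,0,0,0,0],[0.06,0,0,-0.02,0,0,0],[0.06,0,0,0,0,0,0],[1,0,0,0,0,0,0],[1,0,0,0,0,0,0],[1,0,0,0,0,0,0],[1,0,0,0,0,0,0]]'
```

```text
time_s: 5.4
tcp_pos: [0.5942, 0.1759, 0.0311]
orientation: [0.088, 0.996, 0.0, 0.0]
wrist_force: [-0.2, 1.5, -0.9]
opening: 0.0101
grip_force: 58.3
```

The opening is again 10 mm, 10 mm lower down, so the bar is firmly between the pads (the reading is about 2 mm low). Starting the lift along the arc.

```bash
python3 -m inch '[[1,-0.0006,-0.0033,0.0489,0,0,0],[1,-0.0014,-0.0081,0.0483,0,0,0],[1,-0.0023,-0.0128,0.0472,0,0,0],[1,-0.0031,-0.0174,0.0457,0,0,0]]'; python3 -m inch '[[1,-0.0038,-0.0218,0.0437,0,0,0],[1,-0.0046,-0.026,0.0413,0,0,0],[1,-0.0053,-0.0299,0.0385,0,0,0],[1,-0.0059,-0.0335,0.0352,0,0,0]]'
```

```text
time_s: 5.9
tcp_pos: [0.5906, 0.156, 0.1267]
orientation: [0.088, 0.996, 0.001, 0.0]
wrist_force: [2.6, 1.7, -3.2]
opening: 0.0104
grip_force: 58.2
time_s: 6.4
tcp_pos: [0.5814, 0.1022, 0.2074]
orientation: [0.087, 0.996, 0.003, 0.002]
wrist_force: [0.1, 8.4, 3.3]
opening: 0.0105
grip_force: 58.3
```

```bash
python3 -m inch '[[1,-0.0065,-0.0368,0.0317,0,0,0],[1,-0.007,-0.0397,0.0278,0,0,0],[1,-0.0075,-0.0423,0.0236,0,0,0],[1,-0.0078,-0.0444,0.0192,0,0,0]]'; python3 -m inch '[[1,-0.0081,-0.0461,0.0146,0,0,0],[1,-0.0083,-0.0473,0.0099,0,0,0],[1,-0.0085,-0.048,0.005,0,0,0],[1,-0.0085,-0.0482,0,0,0,0]]'
```

```text
time_s: 6.9
tcp_pos: [0.5669, 0.0188, 0.2596]
orientation: [0.087, 0.996, 0.002, 0.003]
wrist_force: [-1.0, 4.8, 7.3]
opening: 0.0104
grip_force: 61.5
time_s: 7.4
tcp_pos: [0.5497, -0.0777, 0.2725]
orientation: [0.088, 0.996, 0.0, 0.001]
wrist_force: [1.8, 1.4, 0.4]
opening: 0.0104
grip_force: 63.8
```

```bash
python3 -m inch '[[1,-0.0085,-0.048,-0.0048,0,0,0],[1,-0.0084,-0.0473,-0.0096,0,0,0],[1,-0.006,-0.0345,-0.0105,0,0,0],[1,0,0,0,0,0,0],[1,0,0,0,0,0,0]]'
python3 - <<'E'
from geo import *
y=-.175
s=robot.read_state();p=s["tcp_pos"]; h=np.array([.551,-.066]); ey=np.array([.174,.985])
print(p,s["wrist_force"]); u=(p[:2]-h)@ey; v=p[2]+.0584-.085; print("lid est",np.arctan2(v,u)-.018,np.hypot(u,v))
E
```

```text
time_s: 8.02
tcp_pos: [0.5382, -0.1417, 0.2586]
orientation: [0.088, 0.996, 0.0, 0.0]
wrist_force: [2.7, -0.1, -2.9]
opening: 0.0102
grip_force: 65.8
[ 0.5381954  -0.14168301  0.25861067] [ 2.68049749 -0.07043776 -2.90747349]
lid est 1.8723686309446637 0.24438385865607162
```

```bash
python3 -m inch '[[0.06,0,0,0,0,0,0],[0.06,0,0,0,0,0,0],[0.06,0,0,0,0,0,0],[0.06,0,0,0.05,0,0,0],[0.06,0,0,0.05,0,0,0],[0.06,0,0,0.05,0,0,0],[0.06,0,0,0,0,0,0]]'; python3 -m inch '[[0.06,-0.035,0.048,0,0,0,0],[0.06,-0.035,0.048,0,0,0,0],[0.06,-0.035,0.048,0,0,0,0],[0.06,-0.035,0.048,0,0,0,0],[0.06,-0.035,0.048,-0.06,0,0,0],[0.06,-0.035,0.046,-0.1,0,0,0],[0.06,0,0,-0.1,0,0,0],[0.06,0,0,0,0,0,0]]'; python3 - <<'E'
from bench import robot
import cv2,numpy as np
w=robot.camera('wrist');s=robot.camera('side')
cv2.imwrite('pics/w4r.png',w)
cv2.imwrite('pics/w4.png',np.hstack([cv2.resize(w,(400,300)),cv2.resize(s,(400,300))]))
E
```

```text
time_s: 8.9
tcp_pos: [0.5386, -0.1423, 0.336]
orientation: [0.088, 0.996, -0.0, 0.002]
wrist_force: [0.3, 0.4, -0.5]
opening: 0.0405
grip_force: 0.0
time_s: 9.9
tcp_pos: [0.4294, 0.0003, 0.2002]
orientation: [0.088, 0.996, -0.002, -0.004]
wrist_force: [0.2, 0.2, 1.0]
opening: 0.0402
grip_force: 0.0
```

View pics/w4.png

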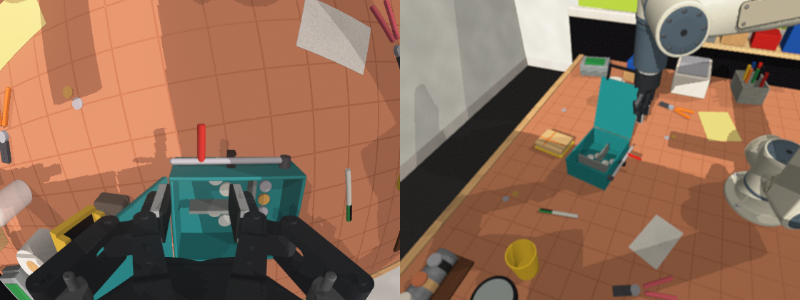

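The lid stands open (side view, (618,110)) and the red peg is visible in the wrist view at about (201,125) to (202,160). Refining the peg position by colour mask.

```bash
python3 - <<'E'
from geo import *
np.set_printoptions(precision=4,suppress=True)
w=cv2.imread("pics/w4r.png"); m,c,s=blob(w,(0,150,80),(8,255,255),(240,150,320,240)); print(c,s)
r=np.argwhere(m)[:,::-1]
for y in(s[1]+5,s[1]+s[3]-6):
    x=r[r[:,1]==y][:,0]; print(y,x.min(),x.max(),plane("wrist",(x.mean(),y),.05))
a=[ray("wrist",c)]
m,c2,s2=blob(cv2.imread("pics/side0.png"),(0,170,90),(8,255,255),(310,200,345,235))
a.append(ray("side",c2)); print(plane("wrist",c,.05),tri(a),robot.read_state()["tcp_pos"])
E
```

```text
[281.491  198.3306] [276 173  12  53 611]
178 276 287 [0.4266 0.0043 0.05  ]
220 276 286 [ 0.4717 -0.0042  0.05  ]
[0.4481 0.0005 0.05  ] (array([0.4423, 0.0014, 0.0535]), [np.float64(4.6), np.float64(4.6)]) [0.4338 0.0006 0.2054]
```

```bash
python3 -m inch '[[0.06,0,0.002,-0.08,0,0,0],[0.06,0,0,-0.08,0,0,0],[0.06,0,0,-0.08,0,0,0],[0.06,0,0,-0.07,0,0,0],[0.06,0,0,-0.05,0,0,0],[0.06,0,0,-0.03,0,0,0],[0.06,0,0,-0.01,0,0,0],[0.06,0,0,0,0,0,0]]';  python3 -m inch '[[1,0,0,0,0,0,0],[1,0,0,0,0,0,0],[1,0,0,0,0,0,0],[1,0,0,0,0,0,0]]'; python3 arc.py .13 0 0 1.17 13 -1
```

```text
time_s: 11.0
tcp_pos: [0.4347, 0.0022, 0.0051]
orientation: [0.088, 0.996, 0.0, 0.001]
wrist_force: [0.6, 0.3, 0.6]
opening: 0.0401
grip_force: 0.0
time_s: 11.5
tcp_pos: [0.4336, 0.0012, 0.0046]
orientation: [0.087, 0.996, -0.001, 0.001]
wrist_force: [1.2, -5.6, 2.4]
opening: 0.0099
grip_force: 58.6
0.09 [0.0002 0.001  0.0234]
0.18 [0.0005 0.0031 0.0232]
0.27 [0.0009 0.0051 0.0228]
0.36 [0.0013 0.0071 0.0222]
0.45 [0.0016 0.0091 0.0215]
0.54 [0.0019 0.0109 0.0206]
0.63 [0.0022 0.0127 0.0195]
0.72 [0.0025 0.0144 0.0183]
0.81 [0.0028 0.016  0.0169]
0.9 [0.0031 0.0174 0.0154]
0.99 [0.0033 0.0187 0.0137]
1.08 [0.0035 0.0198 0.0119]
1.17 [0.0037 0.0208 0.0101]
```

```bash
python3 -m inch '[[1,0.0002,0.001,0.0234,0,0,0],[1,0.0005,0.0031,0.0232,0,0,0],[1,0.0009,0.0051,0.0228,0,0,0],[1,0.0013,0.0071,0.0222,0,0,0],[1,0.0016,0.0091,0.0215,0,0,0],[1,0.0019,0.0109,0.0206,0,0,0],[1,0,0,0,0,0,0]]';  python3 -m inch '[[1,0.0022,0.0127,0.0195,0,0,0],[1,0.0025,0.0144,0.0183,0,0,0],[1,0.0028,0.016,0.0169,0,0,0],[1,0.0031,0.0174,0.0154,0,0,0],[1,0.0033,0.0187,0.0137,0,0,0],[1,0.0035,0.0198,0.0119,0,0,0],[1,0,0,0,0,0,0],[1,0,0,0,0,0,0]]'
```

```text
time_s: 12.38
tcp_pos: [0.4369, 0.0195, 0.072]
orientation: [0.087, 0.996, -0.0, 0.001]
wrist_force: [-0.3, -5.5, 5.9]
opening: 0.0095
grip_force: 59.2
time_s: 13.38
tcp_pos: [0.4453, 0.067, 0.1213]
orientation: [0.087, 0.996, -0.002, 0.001]
wrist_force: [-4.6, -9.4, 18.7]
opening: 0.0094
grip_force: 59.0
```

```bash
python3 - <<'E'
import numpy as np
from scipy.optimize import least_squares
from bench import robot
P=np.array([[.4336,.0012,.0046],[.4369,.0195,.072],robot.read_state()["tcp_pos"]]);print(P[2],robot.read_state()["wrist_force"])
h=np.array([.551,-.066]);ey=np.array([.174,.985])
s=(P[:,:2]-h)@ey; 
f=lambda x:[np.hypot(a-x[0],b-x[1])/.13-1 for a,b in zip(s,P[:,2])]+[(x[0]-.175)/.5]
r=least_squares(f,[.175,0]).x; print(r,f(r)); print(np.arctan2(P[:,2]-r[1],r[0]-s))
E
```

```text
[0.44533208 0.06695753 0.12129883] [-4.58735407 -9.41893467 18.68114469]
[0.17615364 0.00733318] [np.float64(0.003214446475142241), np.float64(-0.006568991648893685), np.float64(0.003843609447929941), np.float64(0.0023072701424370345)]
[-0.02095866  0.52443766  1.06193985]
```

```bash
python3 -m inch '[[1,0.002,0.012,0.008,0,0,0],[1,0.0023,0.012,0.008,0,0,0],[1,0,0,0,0,0,0],[1,0,0,0,0,0,0]]'; python3 - <<'E'
from geo import *
s=robot.read_state();p=s["tcp_pos"];S=(p[:2]-[.551,-.066])@[.174,.985];print(S,np.arctan2(p[2]-.0073,.176-S),np.arccos((.175-S)/.13),s["wrist_force"])
E
```

```text
time_s: 13.88
tcp_pos: [0.4475, 0.0801, 0.1283]
orientation: [0.088, 0.996, -0.001, 0.001]
wrist_force: [-3.3, -4.7, 11.5]
opening: 0.0099
grip_force: 59.2
0.1258599982342846 1.1778726328622575 1.1831612516323642 [-3.31731363 -4.7030371  11.48030528]
```

```bash
python3 -m inch '[[0.06,0,0,0,0,0,0],[0.06,0,0,0,0,0,0],[0.06,0,0,0,0,0,0],[0.06,0,0,0.03,0,0,0],[0.06,0,0,0.08,0,0,0],[0.06,0,0,0.1,0,0,0],[0.06,0,0,0.1,0,0,0],[0.06,0,0,0.1,0,0,0]]'; python3 -m inch '[[0.06,-0.03,0,0,0,0,0],[0.06,0,0,0,0,0,0],[0.06,0,0,0,0,0,0],[0.06,0,0,0,0,0,0]]'; python3 - <<'E'
from bench import robot
import cv2,numpy as np
w=robot.camera('wrist');s=robot.camera('side');c=robot.camera('scene')
for n,i in zip("wsc",(w,s,c)): cv2.imwrite(f'pics/5{n}.png',i)
o=np.zeros((600,800,3),np.uint8)
o[:300,:400]=cv2.resize(w,(400,300)); o[:300,400:]=cv2.resize(s[120:270,220:420],(400,300)); o[300:,:400]=cv2.resize(c[130:250,235:395],(400,300))
cv2.imwrite('pics/5.png',o)
E
```

```text
time_s: 14.88
tcp_pos: [0.4467, 0.0817, 0.333]
orientation: [0.088, 0.996, 0.0, -0.0]
wrist_force: [2.2, 0.5, -0.3]
opening: 0.0404
grip_force: 0.0
time_s: 15.38
tcp_pos: [0.4319, 0.0815, 0.3306]
orientation: [0.088, 0.996, -0.001, -0.001]
wrist_force: [-0.2, -0.7, -0.4]
opening: 0.0403
grip_force: 0.0
```

View pics/5.png

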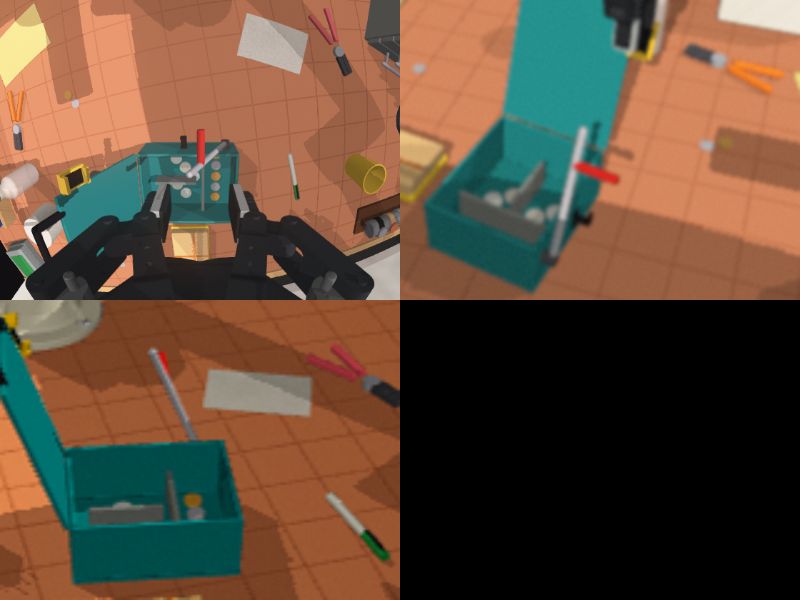

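Rod is up, with its tip at about (583,136) in the side crop, (154,353) in the scene crop and (193,174) in the wrist crop. The lid stays back. Triangulating tip and peg for the rod angle.

```bash
python3 - <<'E'
from geo import *
np.set_printoptions(precision=4,suppress=True)
y=-.175;ex=np.array([np.cos(y),np.sin(y)]);ey=np.array([-ex[1],ex[0]]);h=np.array([.551,-.066])
def ch(p): q=p[:2]-h; return np.array([q@ex,q@ey-.1,p[2]])*1e3
w={n:ray(n,p) for n,p in(("side",(311.5,188)),("scene",(296.6,151.2)),("wrist",(270,244)))}
for k in(("side","scene"),("side","wrist"),("side","scene","wrist")):
    p,e=tri([w[n] for n in k]); c=ch(p); print(k,c,e,"ang",np.arctan2(c[2]-50,75-c[1]),np.hypot(c[2]-50,75-c[1]))
Rd=((0,150,80),(8,255,255)); a=[]
for n,f,b in(("wrist","w",(255,165,300,250)),("side","s",(300,195,335,215))):
    m,c,s=blob(cv2.imread(f"pics/5{f}.png"),*Rd,b); print(n,c,s); a.append(ray(n,c))
p,e=tri(a); c=ch(p); print("peg",c,e,np.arctan2(c[2]-50,75-c[1]),np.hypot(c[2]-50,75-c[1]))
# intersect rays with rod plane x=-92 (chest)
for n,(o,d) in w.items():
    e3=np.r_[ex,0]; o0=np.r_[h,0]; t=(-.092-(o-o0)@e3)/(d@e3); c=ch(o+t*d); print(n,c,np.arctan2(c[2]-50,75-c[1]),np.hypot(c[2]-50,75-c[1]))
print(robot.read_state()["tcp_pos"])
E
```

```text
('side', 'scene') [-95.8042  12.7473 203.9273] [np.float64(1.6), np.float64(1.6)] ang 1.1864777071074109 166.03919567587002
('side', 'wrist') [-93.2519  15.4085 205.5983] [np.float64(2.7), np.float64(2.7)] ang 1.205045077063402 166.61923875195137
('side', 'scene', 'wrist') [-93.4663  13.8158 205.6197] [np.float64(2.8), np.float64(2.7), np.float64(3.3)] ang 1.1961963657259915 167.21544139637035
wrist [280.9386 203.9347] [275 181  12  50 521]
side [319.3596 206.4123] [308 201  22  12 114]
peg [-122.242    26.3784  168.6984] [np.float64(1.1), np.float64(1.1)] 1.1820218128435718 128.2706983244499
side [-92.       6.4009 195.8409] 1.13113296201929 161.16888222297803
scene [-92.      11.0931 207.6479] 1.1856628389416406 170.10869160005322
wrist [-92.      15.4808 209.5259] 1.2136919982146226 170.2675370564491
[0.432  0.0815 0.331 ]
```

Angle about 1.18 to 1.19, inside the window. Going back over the bar (expected at (0.5365, -0.148)).

```bash
python3 -m inch '[[0.06,0.0348,-0.0766,0.005,0,0,0],[0.06,0.0348,-0.0766,0.005,0,0,0],[0.06,0.0348,-0.0766,0,0,0,0],[0.06,0.0348,-0.0766,0,0,0,0],[0.06,0.0348,-0.0766,0,0,0,0],[0.06,0.0348,-0.0766,0,0,0,0],[0.06,0,0,0,0,0,0],[0.06,0,0,0,0,0,0]]'; python3 -m inch '[[0.06,0,0,-0.04,0,0,0],[0.06,0,0,-0.04,0,0,0],[0.06,0,0,-0.04,0,0,0],[0.06,0,0,-0.038,0,0,0],[0.06,0,0,0,0,0,0]]'
```

```text
time_s: 16.52
tcp_pos: [0.5364, -0.1482, 0.3362]
orientation: [0.088, 0.996, 0.0, -0.0]
wrist_force: [0.1, 0.5, 0.2]
opening: 0.0403
grip_force: 0.0
time_s: 17.15
tcp_pos: [0.5354, -0.1472, 0.2568]
orientation: [0.087, 0.996, 0.0, -0.001]
wrist_force: [-0.2, 0.0, 0.8]
opening: 0.0402
grip_force: 0.0
```

```bash
python3 -m inch '[[1,0,0,0,0,0,0],[1,0,0,0,0,0,0],[1,0,0,0,0,0,0],[1,0,0,0,0,0,0],[1,0,0,0,0,0,0]]'; python3 arc.py .245 .018 1.9 0.9 10 1
```

```text
time_s: 17.77
tcp_pos: [0.537, -0.1476, 0.2589]
orientation: [0.088, 0.996, 0.0, 0.001]
wrist_force: [-1.9, 5.6, 6.3]
opening: 0.0103
grip_force: 58.5
1.8 [0.0081 0.0461 0.0143]
1.7 [0.0084 0.0473 0.0096]
1.6 [0.0085 0.048  0.0048]
1.5 [ 0.0085  0.0482 -0.0001]
1.4 [ 0.0085  0.048  -0.005 ]
1.3 [ 0.0083  0.0473 -0.0099]
1.2 [ 0.0081  0.0461 -0.0146]
1.1 [ 0.0078  0.0444 -0.0192]
1.0 [ 0.0075  0.0423 -0.0236]
0.9 [ 0.007   0.0397 -0.0278]
```

```bash
python3 -m inch '[[1,0.0081,0.0461,0.0143,0,0,0],[1,0.0084,0.0473,0.0096,0,0,0],[1,0.0085,0.048,0.0048,0,0,0],[1,0.0085,0.0482,0,0,0,0],[1,0.0085,0.048,-0.005,0,0,0],[1,0.0083,0.0473,-0.0099,0,0,0],[1,0.0081,0.0461,-0.0146,0,0,0],[1,0.0078,0.0444,-0.0192,0,0,0]]'; python3 -m inch '[[1,0,0,0,0,0,0],[1,0,0,0,0,0,0]]'
cat > lid.py <<'E'
from geo import *
s=robot.read_state();p=s["tcp_pos"];u=(p[:2]-[.551,-.066])@[.174,.985]; v=p[2]+.0584-.085; print("lid",np.arctan2(v,u)-.018,np.hypot(u,v))
E
python3 lid.py; python3 arc.py .245 .018 1.1 0.85 10 1
```

```text
time_s: 18.77
tcp_pos: [0.5698, 0.0398, 0.2476]
orientation: [0.088, 0.996, -0.0, 0.0]
wrist_force: [0.4, -1.4, -1.2]
opening: 0.01
grip_force: 62.2
time_s: 19.02
tcp_pos: [0.5698, 0.0395, 0.2477]
orientation: [0.088, 0.996, -0.0, 0.0]
wrist_force: [0.1, 0.5, 1.5]
opening: 0.0096
grip_force: 62.6
lid 1.1012217769951556 0.2457024443818617
1.08 [ 0.0019  0.0108 -0.0055]
1.05 [ 0.0019  0.0106 -0.0058]
1.03 [ 0.0019  0.0105 -0.006 ]
1.0 [ 0.0018  0.0103 -0.0063]
0.98 [ 0.0018  0.0102 -0.0066]
0.95 [ 0.0018  0.01   -0.0068]
0.92 [ 0.0017  0.0099 -0.0071]
0.9 [ 0.0017  0.0097 -0.0073]
0.88 [ 0.0017  0.0095 -0.0076]
0.85 [ 0.0016  0.0093 -0.0078]
```

```bash
python3 -m inch '[[1,0.0019,0.0108,-0.0055,0,0,0],[1,0.0019,0.0106,-0.0058,0,0,0],[1,0.0019,0.0105,-0.006,0,0,0],[1,0.0018,0.0103,-0.0063,0,0,0],[1,0.0018,0.0102,-0.0066,0,0,0],[1,0.0018,0.01,-0.0068,0,0,0],[1,0,0,0,0,0,0]]'; python3 lid.py;  python3 -m inch '[[1,0.0009,0.005,-0.0036,0,0,0],[1,0.0009,0.005,-0.0036,0,0,0],[1,0,0,0,0,0,0]]'; python3 lid.py;  python3 -m inch '[[1,0.0008,0.0048,-0.0036,0,0,0],[1,0,0,0,0,0,0]]'; python3 lid.py
```

```text
time_s: 19.9
tcp_pos: [0.5752, 0.0711, 0.2282]
orientation: [0.088, 0.996, 0.0, -0.0]
wrist_force: [3.6, -1.4, -2.1]
opening: 0.0102
grip_force: 63.5
lid 0.9481121091430615 0.24501879537871643
time_s: 20.27
tcp_pos: [0.5759, 0.0755, 0.225]
orientation: [0.088, 0.996, -0.0, -0.0]
wrist_force: [4.8, -3.5, -4.6]
opening: 0.01
grip_force: 63.4
lid 0.9260194091589177 0.2450106087348292
time_s: 20.52
tcp_pos: [0.5763, 0.0777, 0.2234]
orientation: [0.088, 0.996, -0.0, -0.0]
wrist_force: [5.1, -3.4, -3.1]
opening: 0.0103
grip_force: 63.4
lid 0.9145327332091666 0.24502117956307395
```

```bash
python3 -m inch '[[1,0.0008,0.0048,-0.0037,0,0,0],[1,0,0,0,0,0,0]]'; python3 lid.py;  python3 -m inch '[[1,0.0008,0.0048,-0.0037,0,0,0],[1,0,0,0,0,0,0]]'; python3 lid.py;  python3 -m inch '[[1,0.0008,0.0048,-0.0037,0,0,0],[1,0,0,0,0,0,0]]'; python3 lid.py
```

```text
time_s: 20.78
tcp_pos: [0.5768, 0.08, 0.2217]
orientation: [0.088, 0.996, -0.0, -0.0]
wrist_force: [4.9, -3.8, -3.3]
opening: 0.01
grip_force: 63.4
lid 0.9027213803321267 0.24504210644226018
time_s: 21.02
tcp_pos: [0.5772, 0.0823, 0.2198]
orientation: [0.088, 0.996, -0.001, -0.0]
wrist_force: [4.8, -3.8, -2.4]
opening: 0.0098
grip_force: 63.4
lid 0.8907633939945262 0.24499065828730737
time_s: 21.28
tcp_pos: [0.5775, 0.0845, 0.2181]
orientation: [0.088, 0.996, -0.001, -0.0]
wrist_force: [3.5, -2.7, -3.1]
opening: 0.0104
grip_force: 63.4
lid 0.8790558897698014 0.24500574143157158
```

```bash
python3 -m inch '[[1,0.0008,0.0047,-0.0038,0,0,0],[1,0,0,0,0,0,0]]'; python3 lid.py;  python3 -m inch '[[1,0.0008,0.0047,-0.0038,0,0,0],[1,0,0,0,0,0,0]]'; python3 lid.py;  python3 - <<'E'
from bench import robot
import cv2,numpy as np
w=robot.camera('wrist');s=robot.camera('side');c=robot.camera('scene')
o=np.zeros((600,800,3),np.uint8)
o[:300,:400]=cv2.resize(w,(400,300)); o[:300,400:]=cv2.resize(s[130:280,220:420],(400,300)); o[300:,:400]=cv2.resize(c[130:250,235:395],(400,300)); o[300:,400:]=cv2.resize(w[60:210,100:300],(400,300))
cv2.imwrite('pics/6.png',o)
E
```

```text
time_s: 21.52
tcp_pos: [0.578, 0.0865, 0.217]
orientation: [0.088, 0.996, -0.001, 0.0]
wrist_force: [2.6, -5.7, 0.7]
opening: 0.0104
grip_force: 63.1
lid 0.8697210662600583 0.2454525323397437
time_s: 21.78
tcp_pos: [0.5781, 0.0869, 0.2165]
orientation: [0.088, 0.996, -0.002, 0.001]
wrist_force: [-1.0, -10.8, 5.9]
opening: 0.0102
grip_force: 63.6
lid 0.8670683657591571 0.2453600946776264
```

The lid stopped at about 0.868 and took load (Fz went from -3 to +6), so it is on the rod. One last picture to check before releasing.

View pics/6.png

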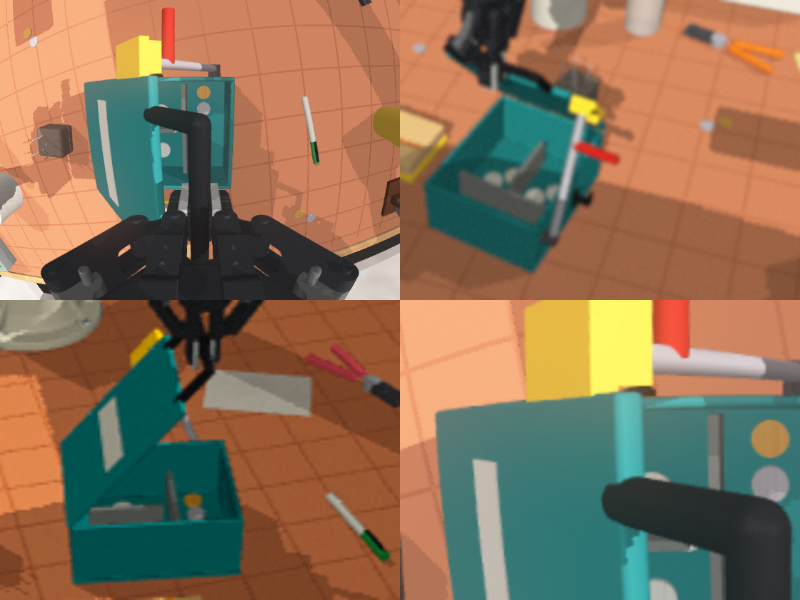

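The tip is under the yellow tab. With the rod at 1.185 the expected seated lid angle is 0.876 (a wall landing would give about 0.93), and I measured 0.867, so it is seated. I'll release and retreat upward.

```bash
python3 -m inch '[[1,-0.0004,-0.0024,0.0019,0,0,0],[0.06,0,0,0,0,0,0],[0.06,0,0,0,0,0,0],[0.06,0,0,0,0,0,0],[0.06,0,0,0,0,0,0]]'; python3 -m inch '[[0.06,0,0,0.03,0,0,0],[0.06,0,0,0.06,0,0,0],[0.06,0,0,0.08,0,0,0],[0.06,0,0,0.08,0,0,0],[0.06,0,0,0,0,0,0],[0.06,0,0,0,0,0,0],[0.06,0,0,0,0,0,0],[0.06,0,0,0,0,0,0]]'; python3 - <<'E'
from geo import *
y=-.175;ex=np.r_[np.cos(y),np.sin(y),0];h=np.array([.551,-.066,0])
Y=((18,150,80),(32,255,255)); Rd=((0,150,80),(8,255,255))
for nm,col in(("tab",Y),("peg",Rd)):
    for f in("pre","now"):
        im=robot.camera("side") if f=="now" else None
        if im is None: continue
        m,c,s=blob(im,*col,(295,165,345,225)); print(nm,c,s)
im=cv2.imread("pics/6.png")[:300,400:]   # before release, side crop x2
for nm,col in(("tab",Y),("peg",Rd)):
    m,c,s=blob(im,*col,(140,70,250,180)); print("before",nm,c/2+[220,130])
E
```

```text
time_s: 22.55
tcp_pos: [0.578, 0.0891, 0.2151]
orientation: [0.088, 0.996, 0.0, -0.0]
wrist_force: [0.0, -0.5, 1.1]
opening: 0.0401
grip_force: 0.0
time_s: 23.55
tcp_pos: [0.5779, 0.0887, 0.3395]
orientation: [0.088, 0.996, -0.0, -0.001]
wrist_force: [-0.4, -0.0, -0.8]
opening: 0.0403
grip_force: 0.0
tab [313.18292683 183.73170732] [305 177  18  15 164]
peg [319.36521739 206.52173913] [308 202  22  11 115]
before tab [313.18441358 184.18364198]
before peg [319.80752688 206.7827957 ]
```

The tab and peg haven't moved since the release, so the rod alone is holding the lid.

```bash
python3 -c "
from bench import robot
print(robot.sign_off())"
```

```text
the job is handed in; nothing more can be done
None
```

The job is handed in with the lid held open by the rod alone at about 0.87 rad; the tip measures as seated in the slot of the yellow tab, the gripper is clear, and I saw no sign of the other things on the table having moved, though I did not measure them; sign-off gave no verdict.

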